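Find the box key that fits the frame clamp's nut

TASK

Lift the guard cap off the nut of the picture-frame clamp and stand it upright in the round aluminium dish. Then try the box keys from the rack on the nut until you find the one that goes fully down over it; stand every key that does not fit back upright on a post of the rack, fully down. Finish while still holding the fitting key in the gripper, upright and fully seated on the nut, and leave the paints and other things alone.

Things in the scene. Friction and masses are not known exactly. Their poses are not given: they have to be found in the camera images.
- clamp: Mitre clamp fixed to the table, holding a wooden picture-frame corner. Origin on the table under the nut; x and y along the wooden bars. Grey base (-50 to +90 mm in x, y) 12 mm thick; bars 42 mm wide, top at 32 mm, out to +130 mm in x and y; dark steel plate (-33 to +45 mm in x, y), top 40 mm above the table. Nothing on it moves.
- nut_foot (a point): Centre of the hex nut's foot, on the pressure plate's upper face (40 mm above the table); z up, axes as the clamp's. Fixed steel nut, 24 mm across flats (27.7 over corners), 20 mm tall, the uppermost 4 mm chamfered round (22.6 mm across at the top), two of its six flats facing the clamp's +x and -x; above it a stud end 14 mm across stands 5 mm proud. It starts hidden under the cap.
- cap: Loose white plastic guard cap standing over the nut on the pressure plate: a round inverted cup 40 mm outside, 32 mm tall (34 mm inside, 28 mm deep), with a knob on top 22 mm across and 22 mm tall (54 mm overall). 40 g. Origin: centre of its lower rim; z up.
- dish: Round aluminium dish fixed to the table, the cap's holder: about 52 mm inside, 64 mm outside, rim 18 mm high, inner floor 6 mm above the table. Origin: centre of its underside, on the table.
- rack: Wooden rack fixed to the table, 235 mm along its x, 70 mm along its y, 12 mm thick, with three upright steel posts 12 mm across and 15 mm tall in a row along its x, 75 mm apart, the middle one at the centre. Origin: centre of its underside.
- post0 (a point): Foot of the rack's post at -75 mm along the rack's x, on the rack's upper face (12 mm above the table); z up.
- post1 (a point): Foot of the rack's post at the middle, on the rack's upper face (12 mm above the table); z up.
- post2 (a point): Foot of the rack's post at +75 mm along the rack's x, on the rack's upper face (12 mm above the table); z up.
- key_a: One of 3 steel box keys, alike outside, mouth down on posts in any order. Hex socket 36 mm across flats (2 flats face its +x, -x, as in the bore), 42 mm tall; above it a square adapter to grip, 20 x 20 mm (faces along its x, y), z 42 to 88 mm. Bore 32 mm deep: only one key's (27 mm) passes the nut, the others' (18, 21) stop on top, 20 mm up. 0.22 kg. Origin: centre of mouth rim, z up.
- key_b: One of 3 steel box keys, alike outside, mouth down on posts in any order. Hex socket 36 mm across flats (2 flats face its +x, -x, as in the bore), 42 mm tall; above it a square adapter to grip, 20 x 20 mm (faces along its x, y), z 42 to 88 mm. Bore 32 mm deep: only one key's (27 mm) passes the nut, the others' (18, 21) stop on top, 20 mm up. 0.22 kg. Origin: centre of mouth rim, z up.
- key_c: One of 3 steel box keys, alike outside, mouth down on posts in any order. Hex socket 36 mm across flats (2 flats face its +x, -x, as in the bore), 42 mm tall; above it a square adapter to grip, 20 x 20 mm (faces along its x, y), z 42 to 88 mm. Bore 32 mm deep: only one key's (27 mm) passes the nut, the others' (18, 21) stop on top, 20 mm up. 0.22 kg. Origin: centre of mouth rim, z up.
- paint_tall: Bystander, leave alone: orange paint bottle, 48 mm across, 140 mm tall. Origin: centre of its underside.
- paint_short: Bystander, leave alone: yellow paint bottle, 44 mm across, 100 mm tall. Origin: centre of its underside.
- paint_jar: Bystander, leave alone: blue paint jar, 60 mm across, 70 mm tall. Origin: centre of its underside.
- tape: Bystander, leave alone: roll of tape lying flat, 90 mm across, 24 mm tall. Origin: centre of its underside.
- brush: Bystander, leave alone: paint brush, 200 mm long, lying down. Origin: on its length, on the table.
- beaker: Bystander, leave alone: red plastic cup, 80 mm across, 100 mm tall. Origin: centre of its underside.
- block: Bystander, leave alone: cork sanding block 70 x 45 x 22 mm. Origin: centre of its underside.
There are look-alikes about, which are no part of the job. What is shaped like the cap but orange or yellow is not meant. Leave any blue or pink look-alike of the key_c alone.

How it is judged (in metres and radians):
On the way, in this order (a step that is already met when the one before it is completed fails the run):
1. the cap stands upright in the dish, let go (horizontal distance between cap and dish below 0.01 m and z of cap in the frame of dish below 0.01 m and angle between cap's own z axis and vertical below 0.12 rad and linear speed of cap below 0.03 m/s and contact force between the fingers and cap below 0.1 N), for 0.2 s.
2. a key held by the fingers is set on the nut (((horizontal distance between key_a and nut_foot below 0.01 m and z of key_a in the frame of nut_foot below 0.028 m and contact force between the fingers and key_a above 1 N) or (horizontal distance between key_b and nut_foot below 0.01 m and z of key_b in the frame of nut_foot below 0.028 m and contact force between the fingers and key_b above 1 N) or (horizontal distance between key_c and nut_foot below 0.01 m and z of key_c in the frame of nut_foot below 0.028 m and contact force between the fingers and key_c above 1 N))), for 0.05 s.
At the end, for the whole second after the job is handed in: Cap let go in the dish (10 mm of centre, rim under 10 mm up, tilt < 0.12 rad). One key gripped (> 3 N), its mouth within 4 mm of plate height and nut axis, tilt < 0.08 rad. The other two at rest on posts (8 mm of axis, mouth within 4 mm of rack face, tilt < 0.1 rad) (all of step 1 and ((horizontal distance between key_a and nut_foot below 0.004 m and z of key_a in the frame of nut_foot below 0.004 m and angle between key_a's own z axis and vertical below 0.08 rad and contact force between the fingers and key_a above 3 N and linear speed of key_a below 0.03 m/s) or (horizontal distance between key_b and nut_foot below 0.004 m and z of key_b in the frame of nut_foot below 0.004 m and angle between key_b's own z axis and vertical below 0.08 rad and contact force between the fingers and key_b above 3 N and linear speed of key_b below 0.03 m/s) or (horizontal distance between key_c and nut_foot below 0.004 m and z of key_c in the frame of nut_foot below 0.004 m and angle between key_c's own z axis and vertical below 0.08 rad and contact force between the fingers and key_c above 3 N and linear speed of key_c below 0.03 m/s)) and ((horizontal distance between key_a and nut_foot below 0.004 m and z of key_a in the frame of nut_foot below 0.004 m and angle between key_a's own z axis and vertical below 0.08 rad and contact force between the fingers and key_a above 3 N and linear speed of key_a below 0.03 m/s) or (angle between key_a's own z axis and vertical below 0.1 rad and linear speed of key_a below 0.03 m/s and horizontal distance between key_a and post0 below 0.008 m and z of key_a in the frame of post0 below 0.004 m) or (angle between key_a's own z axis and vertical below 0.1 rad and linear speed of key_a below 0.03 m/s and horizontal distance between key_a and post1 below 0.008 m and z of key_a in the frame of post1 below 0.004 m) or (angle between key_a's own z axis and vertical below 0.1 rad and linear speed of key_a below 0.03 m/s and horizontal distance between key_a and post2 below 0.008 m and z of key_a in the frame of post2 below 0.004 m)) and ((horizontal distance between key_b and nut_foot below 0.004 m and z of key_b in the frame of nut_foot below 0.004 m and angle between key_b's own z axis and vertical below 0.08 rad and contact force between the fingers and key_b above 3 N and linear speed of key_b below 0.03 m/s) or (angle between key_b's own z axis and vertical below 0.1 rad and linear speed of key_b below 0.03 m/s and horizontal distance between key_b and post0 below 0.008 m and z of key_b in the frame of post0 below 0.004 m) or (angle between key_b's own z axis and vertical below 0.1 rad and linear speed of key_b below 0.03 m/s and horizontal distance between key_b and post1 below 0.008 m and z of key_b in the frame of post1 below 0.004 m) or (angle between key_b's own z axis and vertical below 0.1 rad and linear speed of key_b below 0.03 m/s and horizontal distance between key_b and post2 below 0.008 m and z of key_b in the frame of post2 below 0.004 m)) and ((horizontal distance between key_c and nut_foot below 0.004 m and z of key_c in the frame of nut_foot below 0.004 m and angle between key_c's own z axis and vertical below 0.08 rad and contact force between the fingers and key_c above 3 N and linear speed of key_c below 0.03 m/s) or (angle between key_c's own z axis and vertical below 0.1 rad and linear speed of key_c below 0.03 m/s and horizontal distance between key_c and post0 below 0.008 m and z of key_c in the frame of post0 below 0.004 m) or (angle between key_c's own z axis and vertical below 0.1 rad and linear speed of key_c below 0.03 m/s and horizontal distance between key_c and post1 below 0.008 m and z of key_c in the frame of post1 below 0.004 m) or (angle between key_c's own z axis and vertical below 0.1 rad and linear speed of key_c below 0.03 m/s and horizontal distance between key_c and post2 below 0.008 m and z of key_c in the frame of post2 below 0.004 m))); the arm keeps its last pose, push and grip.
It fails at once if a bystander (paint, tape, brush, cup, cork block) is moved by more than 30 mm (distance of any of paint_tall, paint_short, paint_jar, tape, brush, beaker, block from where it was at the start of the episode above 0.03 m).
It also fails if it takes over 72 s, if anything falls off the work surface, if the arm or the gripper's body presses on something with over 40 N, if the wrist force passes 120 N, or if a joint passes its speed limit or range.

ROBOT

A 6-joint arm with a two-finger parallel gripper is mounted at the origin on the work surface. World frame = base frame: x ahead of the robot, y to its left, z up, the work surface at z = 0. Lengths are in mm, angles in rad, forces in N, time in s.
With the tool pointing down it reaches from about 325 to 775 mm from the base axis. Payload 5.5 kg.
Tool frame: the origin (TCP) lies on the centre line of the jaws, within the pads' length; the fingertips stand 17 mm ahead of it and the grasp point (between the pads) lies 2 mm behind it; z points along the fingers, y is the line along which they close (so a half turn about z gives the same grasp; the last joint's range is limited). The gripper opens to 88 mm and grips with 3 to 60 N. Pads are 20 mm wide; open, the fingers measure 115 mm over their backs; the gripper's body (75 mm by 178 mm) begins 61 mm behind the grasp point.
Start: joints at [1.156, 0.091, 1.231, -0, 1.82, -0.057], TCP at [210.134, 562.015, 239.631] pointing down, gripper open.
Joint ranges: [-2.87, 2.87], [-0.86, 2.18], [0.17, 2.46], [-1.51, 4.65], [0.06, 2.69], [-2.65, 2.65]. Speed limits (rad/s): [2.57, 2.57, 3.01, 3.14, 3.14, 3.14].

INTERFACE

Orientations are given as a 3x3 rotation matrix whose columns are the frame's x, y, z axes.
In Python, from cell import env gives the robot as it stands. The module is installed in compiled form; this text tells all that it offers.
- The arm moves only by the tool carry_out, never from a script. Its argument "commands" is a list of rows, each an object of numbers: "rx", "ry", "rz": the turn, a rotation vector about the tool's x, y, z in degrees; "tx", "ty", "tz": the shift along the tool's x, y, z in cm; "hand": the opening, from -1 (shut) to 1 (fully open). A call has 1 to 10 rows; each row is the pose to reach, as a shift and turn from the pose commanded when the call began, along the tool's axes at that moment; what a row does not reach only later rows make up. A row lasts 1/10 s, in which the tool goes at most 50 mm and 8.59 degrees, less where a joint would pass 70% of its speed; a pose out of reach is approached as far as the arm can. A call with a gripper value outside its range is refused whole. The fingers move at their own pace and stop on an object; "grip_force" is the grip in N (left out, the last holds). Time passes only in rows, so rows that repeat a pose let the fingers close. It gives the time, the measured TCP pose, the force, the opening and the grip force at its end, in the units of the state.
- env.sense(): the state, without advancing time (a new reading comes with each control period).
- env.get_image(name): name is "scene" or "top" or "wrist"; returns the picture (400x640x3 uint8, red, green, blue); there is no depth.
- env.get_calibration(name): a dict with "vfov" (degrees; the focal length in pixels is half the picture's height over the tangent of half this angle, whatever the lens; pixels are square), "cx", "cy" (the principal point, pixels), "T" (4x4, takes a point from camera to world coordinates). Camera axes: x right, y up, looking along -z (the intrinsics and any distortion apply to the point x, -y, -z); pixel columns grow to the right and rows downward; lengths in mm; the calibration is good to about 2 mm. A picture is of the moment at which its call begins: read the wrist's pose just before it. get_calibration takes no time and is no camera call; for the wrist camera it gives the pose at the moment of the call.
- env.finish_job(): hands the job in; it is judged then, once.
The state is a dict: "clock": time; "joint_positions": joint angles; "joint_velocities": joint speeds; "joint_torque": joint torques, N m; "eef_pos": TCP position; "tool_rot": TCP orientation; "contact_force": force on the tool from outside, world axes, zero at the start; "moment": the same for the moment, N m; "finger_gap": finger opening in mm; "finger_force": force on a finger pad.
Only numpy, scipy, OpenCV 4.12 (cv2) and the standard library are available. Lean on these libraries where they do the work, as an engineer would, in place of code of your own. Each camera call takes 0.05 s, during which the arm holds its last target. There are 200 camera calls.

## Working session

There is one attempt and no reset: what is moved stays moved. The work goes in short steps, Python scripts to look and compute and a tool call to move; the robot and the scene stay as the last step left them, time stands still between calls to the robot, and variables do not carry over. Pictures are saved under pics/ and viewed, at most 13 in all, crops included, and the job is handed in when it is done.

Besides the shell and the picture viewer there is one more tool, called after "Request:" by a JSON object that holds its "op" and its "data". carry_out: Moves the arm, as the interface text tells. Its arguments: {"type":"object","properties":{"commands":{"type":"array"},"grip_force":{"type":"number"}},"required":["commands"]}

```bash
mkdir -p pics
cat > h.py <<'E'
import numpy as np, cv2
from cell import env
def cal(n):
    c=env.get_calibration(n); f=200/np.tan(np.radians(c['vfov'])/2)
    return c,f
def ray(n,u,v,c=None):
    c=c or env.get_calibration(n); f=200/np.tan(np.radians(c['vfov'])/2)
    T=np.array(c['T']); d=T[:3,:3]@np.array([(u-c['cx'])/f,-(v-c['cy'])/f,-1]); return T[:3,3],d/np.linalg.norm(d)
def onz(n,u,v,z,c=None):
    o,d=ray(n,u,v,c); return o+d*(z-o[2])/d[2]
def proj(n,p,c=None):
    c=c or env.get_calibration(n); f=200/np.tan(np.radians(c['vfov'])/2)
    T=np.array(c['T']); q=T[:3,:3].T@(np.array(p)-T[:3,3]); return c['cx']+f*q[0]/-q[2], c['cy']-f*q[1]/-q[2]
def snap(n,name):
    im=cv2.cvtColor(env.get_image(n),cv2.COLOR_RGB2BGR); cv2.imwrite('pics/'+name+'.png',im); return im
E
python3 - <<'E'
from h import *
snap('top','top0'); snap('scene','scene0')
a=cv2.imread('pics/top0.png');b=cv2.imread('pics/scene0.png')
for n in('top','scene','wrist'):
    print(n,env.get_calibration(n))
s=env.sense(); print(s)
E
```

```text
top {'vfov': 42.83325874167243, 'cx': 330.3316064905108, 'cy': 199.76894495497717, 'T': array([[-1.65690607e-02,  9.97040691e-01, -7.50688096e-02,
         4.64636160e+02],
       [-9.99572617e-01, -1.83259723e-02, -2.27759137e-02,
         2.62857396e+01],
       [-2.40842217e-02,  7.46593510e-02,  9.96918217e-01,
         1.53080549e+03],
       [ 0.00000000e+00,  0.00000000e+00,  0.00000000e+00,
         1.00000000e+00]])}
scene {'vfov': 54.18833123304313, 'cx': 313.71528215128126, 'cy': 204.63089340948326, 'T': array([[ 2.71687815e-01, -6.77615643e-01,  6.83390644e-01,
         1.25362501e+03],
       [ 9.62244212e-01,  2.03432068e-01, -1.80835481e-01,
        -1.19829370e+02],
       [-1.64866212e-02,  7.06719488e-01,  7.07301744e-01,
         7.26861261e+02],
       [ 0.00000000e+00,  0.00000000e+00,  0.00000000e+00,
         1.00000000e+00]])}
wrist {'vfov': 67.93251336729404, 'cx': 321.25843723890785, 'cy': 196.31445922611618, 'T': array([[ 3.49451203e-01, -9.00085128e-01, -2.60251069e-01,
         1.38007987e+02],
       [ 9.36952415e-01,  3.35104437e-01,  9.91220857e-02,
  
[... 325 characters left out ...]
00, -5.66925245e-02]), 'joint_velocities': array([ 0.00148567, -0.00054294, -0.00413571,  0.000399  ,  0.00171408,
       -0.00047754]), 'joint_torque': array([ 1.96954796e-03, -4.47851908e+01, -4.07573283e+01,  7.00130244e-02,
        2.83215672e-02, -1.27931485e-04]), 'eef_pos': array([210.01446618, 561.7994293 , 238.63695347]), 'tool_rot': array([[-9.36679109e-01,  3.50188129e-01, -7.21880786e-04],
       [ 3.50188852e-01,  9.36677773e-01, -1.58671678e-03],
       [ 1.20520308e-04, -1.73903906e-03, -9.99998481e-01]]), 'contact_force': array([1.07326343, 0.45819848, 0.71916842]), 'moment': array([-0.00451432,  0.02466984, -0.05030478]), 'finger_force': 0.0, 'finger_gap': 87.80881499065464}
```

View pics/top0.png

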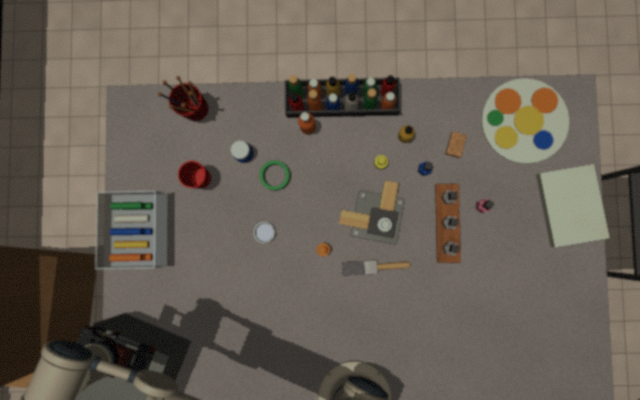

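View pics/scene0.png

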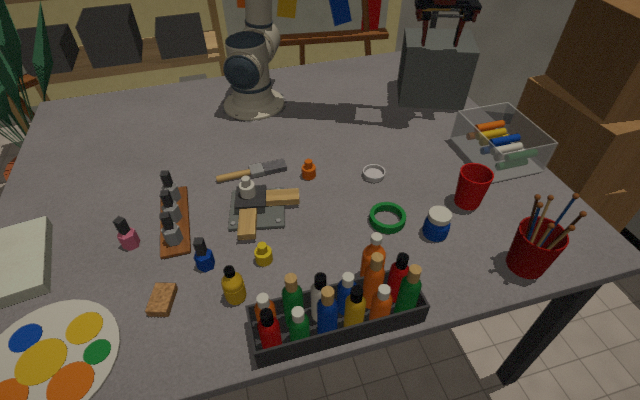

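Top view: the cap is the white round thing on the clamp (385,225) and the dish is at (264,232). The rack's keys are at (450,197), (450,222) and (450,248). Look-alikes are orange (323,249), yellow (381,161), blue (425,168) and pink (484,205); none of them match, because the cap is white and on the nut and the keys are steel and on the posts.

Run:
```python
from h import *
for n,u,v,z in [('top',385,225,90),('top',264,232,18),('top',450,197,100),('top',450,222,100),('top',450,248,100),('scene',247,182,90),('scene',373,172,18),('scene',167,177,100),('scene',168,197,100),('scene',172,220,100)]:
    print(n,u,v,onz(n,u,v,z).round(0))
a=cv2.imread('pics/top0.png')[170:290,240:500]
b=cv2.imread('pics/scene0.png')[130:290,110:400]
a=cv2.resize(a,None,fx=2,fy=2,interpolation=3);b=cv2.resize(b,(520,287),interpolation=3)
cv2.imwrite('pics/crop0.png',np.vstack([a,b]))
s=env.sense();c=env.get_calibration('wrist')['T']
R=np.array(s['tool_rot']);print((R.T@(c[:3,3]-s['eef_pos'])).round(1),(R.T@c[:3,:3]).round(3))
```

```text
top 385 225 [499. -94.  90.]
top 264 232 [486. 260.  18.]
top 450 197 [ 574. -276.  100.]
top 450 222 [ 504. -274.  100.]
top 450 248 [ 432. -271.  100.]
scene 247 182 [516. -93.  90.]
scene 373 172 [493. 255.  18.]
scene 167 177 [ 451. -280.  100.]
scene 168 197 [ 526. -278.  100.]
scene 172 220 [ 604. -271.  100.]
[  76.9   -0.3 -145.6] [[ 0.001  0.96   0.279]
 [ 1.    -0.001  0.   ]
 [ 0.     0.279 -0.96 ]]
```

View pics/crop0.png

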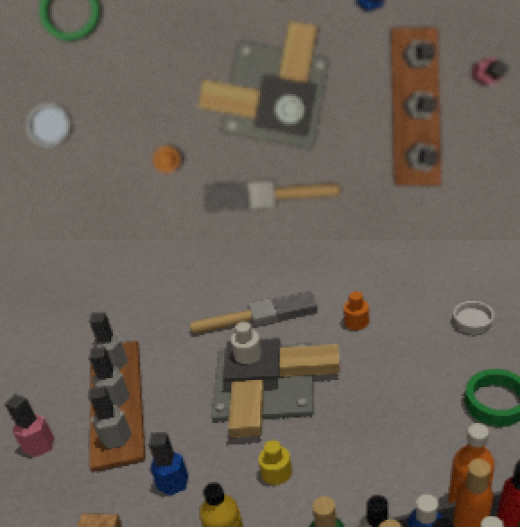

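Confirmed: the white cap is on the clamp's dark plate, the grey dish is at left, and three plain steel keys stand on the wooden rack. Now to a wrist view over the dish.

Request:
{"op": "carry_out", "data": {"commands": [{"tx": -40, "ty": -24, "rz": 69.5, "hand": 0.2}, {"tx": -40, "ty": -24, "rz": 69.5, "hand": 0.2}, {"tx": -40, "ty": -24, "rz": 69.5, "hand": 0.2}, {"tx": -40, "ty": -24, "rz": 69.5, "hand": 0.2}, {"tx": -40, "ty": -24, "rz": 69.5, "hand": 0.2}, {"tx": -40, "ty": -24, "rz": 69.5, "hand": 0.2}, {"tx": -40, "ty": -24, "rz": 69.5, "hand": 0.2}, {"tx": -40, "ty": -24, "rz": 69.5, "hand": 0.2}, {"tx": -40, "ty": -24, "rz": 69.5, "hand": 0.2}, {"tx": -40, "ty": -24, "rz": 69.5, "hand": 0.2}]}}

```text
invalid input at $.commands[0]: expected keys rx, ry, rz, tx, ty, tz, hand
```

Run:
```python
from h import *
s=env.sense();c=env.get_calibration('wrist'); im=snap('wrist','w1'); np.save('w1T.npy',c['T']); print(s['eef_pos'],s['tool_rot'].round(3),s['clock'], s['joint_velocities'].round(3))
u,v=proj('wrist',(490,258,18),c); print(u,v,proj('wrist',(505,-94,90),c))
```

```text
[210.01446618 561.7994293  238.63695347] [[-0.937  0.35  -0.001]
 [ 0.35   0.937 -0.002]
 [ 0.    -0.002 -1.   ]] 0.1 [ 0.001 -0.001 -0.004  0.     0.002 -0.   ]
205.23490134761755 399.33807557154717 (np.float64(-18.90040173140102), np.float64(514.0569041894018))
```

Request:
{"op": "carry_out", "data": {"commands": [{"rx": 0, "ry": 0, "rz": 69.5, "tx": -40, "ty": -24, "tz": 0, "hand": 0.2}, {"rx": 0, "ry": 0, "rz": 69.5, "tx": -40, "ty": -24, "tz": 0, "hand": 0.2}, {"rx": 0, "ry": 0, "rz": 69.5, "tx": -40, "ty": -24, "tz": 0, "hand": 0.2}, {"rx": 0, "ry": 0, "rz": 69.5, "tx": -40, "ty": -24, "tz": 0, "hand": 0.2}, {"rx": 0, "ry": 0, "rz": 69.5, "tx": -40, "ty": -24, "tz": 0, "hand": 0.2}, {"rx": 0, "ry": 0, "rz": 69.5, "tx": -40, "ty": -24, "tz": 0, "hand": 0.2}, {"rx": 0, "ry": 0, "rz": 69.5, "tx": -40, "ty": -24, "tz": 0, "hand": 0.2}, {"rx": 0, "ry": 0, "rz": 69.5, "tx": -40, "ty": -24, "tz": 0, "hand": 0.2}, {"rx": 0, "ry": 0, "rz": 69.5, "tx": -40, "ty": -24, "tz": 0, "hand": 0.2}, {"rx": 0, "ry": 0, "rz": 69.5, "tx": -40, "ty": -24, "tz": 0, "hand": 0.2}]}}

```text
clock: 1.15
eef_pos: [502.6, 193.5, 238.9]
tool_rot: [[0.005, 1.0, -0.0], [1.0, -0.005, -0.002], [-0.002, -0.0, -1.0]]
contact_force: [0.9, 0.7, -0.7]
finger_gap: 52.7
finger_force: 0.0
```

Run:
```python
from h import *
s=env.sense();c=env.get_calibration('wrist'); im=snap('wrist','w1'); np.save('w1T.npy',c['T']); print(s['eef_pos'],s['tool_rot'].round(3),s['clock'], s['joint_velocities'].round(3))
print(proj('wrist',(490,258,18),c),proj('wrist',(505,-94,90),c))
```

```text
[502.62748289 193.46343351 238.90336096] [[ 0.005  1.    -0.   ]
 [ 1.    -0.005 -0.002]
 [-0.002 -0.    -1.   ]] 1.15 [-0.228  0.115 -0.109  0.04   0.005 -0.254]
(np.float64(310.97917236559726), np.float64(120.13049319557003)) (np.float64(324.4308612309625), np.float64(402.44941860283086))
```

View pics/w1.png

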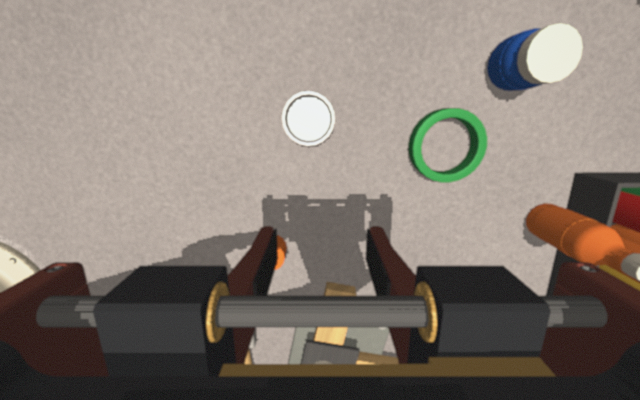

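Dish at (308,118) in the wrist view. Next a view over the clamp, with the camera on the +y side.

Request:
{"op": "carry_out", "data": {"commands": [{"rx": 0, "ry": 0, "rz": 0, "tx": -38, "ty": 0, "tz": 0, "hand": 0.2}, {"rx": 0, "ry": 0, "rz": 0, "tx": -38, "ty": 0, "tz": 0, "hand": 0.2}, {"rx": 0, "ry": 0, "rz": 0, "tx": -38, "ty": 0, "tz": 0, "hand": 0.2}, {"rx": 0, "ry": 0, "rz": 0, "tx": -38, "ty": 0, "tz": 0, "hand": 0.2}, {"rx": 0, "ry": 0, "rz": 0, "tx": -38, "ty": 0, "tz": 0, "hand": 0.2}, {"rx": 0, "ry": 0, "rz": 0, "tx": -38, "ty": 0, "tz": 0, "hand": 0.2}, {"rx": 0, "ry": 0, "rz": 0, "tx": -38, "ty": 0, "tz": 0, "hand": 0.2}, {"rx": 0, "ry": 0, "rz": 0, "tx": -38, "ty": 0, "tz": 0, "hand": 0.2}, {"rx": 0, "ry": 0, "rz": 0, "tx": -38, "ty": 0, "tz": 0, "hand": 0.2}, {"rx": 0, "ry": 0, "rz": 0, "tx": -38, "ty": 0, "tz": 0, "hand": 0.2}]}}

```text
clock: 2.2
eef_pos: [500.8, -181.9, 239.4]
tool_rot: [[-0.0, 1.0, -0.0], [1.0, 0.0, 0.001], [0.001, -0.0, -1.0]]
contact_force: [0.4, -0.4, 0.2]
finger_gap: 52.6
finger_force: 0.0
```

Run:
```python
from h import *
s=env.sense();c=env.get_calibration('wrist'); im=snap('wrist','w2'); np.save('w2T.npy',c['T']); print(s['eef_pos'],s['tool_rot'].round(3),s['clock'])
print(proj('wrist',(505,-94,94),c))
# dish from w1
a=cv2.imread('pics/w1.png'); c1=dict(c);c1['T']=np.load('w1T.npy')
g=cv2.cvtColor(a,cv2.COLOR_BGR2HSV); m=((g[...,2]>195)&(g[...,1]<40)).astype(np.uint8); m[:80]=0;m[165:]=0;m[:,:260]=0;m[:,360:]=0
k,_=cv2.findContours(m,cv2.RETR_EXTERNAL,cv2.CHAIN_APPROX_NONE)
k=max(k,key=cv2.contourArea);P=np.array([onz('wrist',u,v,18,c1)[:2] for u,v in k[:,0]],np.float32)
print('dish',cv2.minEnclosingCircle(P),cv2.fitEllipse(P))
```

```text
[ 500.81416192 -181.91388909  239.35354372] [[-0.     1.    -0.   ]
 [ 1.     0.     0.001]
 [ 0.001 -0.    -1.   ]] 2.2
(np.float64(326.46732044721733), np.float64(97.34176409290217))
dish ((486.3792724609375, 259.645263671875), 32.78059387207031) ((486.2135009765625, 260.03753662109375), (62.822566986083984, 64.19872283935547), 104.26695251464844)
```

View pics/w2.png

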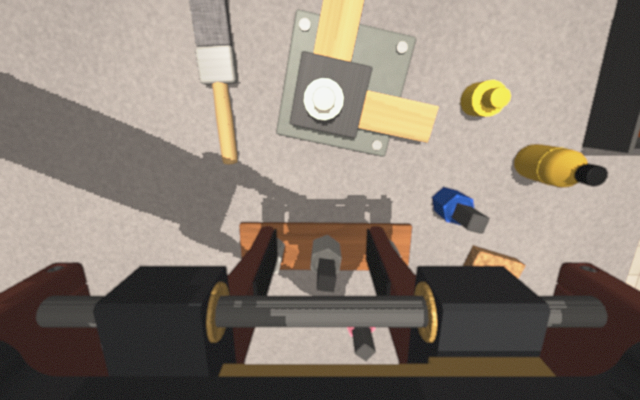

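The wrist view shows the cap at (323,98) on the dark plate, and the brush at (225,80). The middle key is visible at (326,260).

Run:
```python
from h import *
a=cv2.imread('pics/w2.png'); c=env.get_calibration('wrist');c['T']=np.load('w2T.npy')
g=cv2.cvtColor(a,cv2.COLOR_BGR2HSV)
def big(m):
    k,_=cv2.findContours(m.astype(np.uint8),cv2.RETR_EXTERNAL,cv2.CHAIN_APPROX_NONE); return max(k,key=cv2.contourArea)
roi=np.zeros(a.shape[:2],bool);roi[45:145,285:375]=1
P=lambda k,z:np.array([onz('wrist',u,v,z,c)[:2] for u,v in k[:,0]],np.float32)
w=big(roi&(g[...,2]>150)&(g[...,1]<60)); print('cap@72',cv2.minEnclosingCircle(P(w,72)),cv2.minEnclosingCircle(P(w,72)))
gr=cv2.cvtColor(a,cv2.COLOR_BGR2GRAY)
print(g[96,300:350,2]); print(g[75:122,323,2])
d=big(roi&((g[...,2]<95)|((g[...,2]>150)&(g[...,1]<60)))); r=cv2.minAreaRect(P(d,40)); print('plate',r,cv2.boxPoints(r))
o=big(np.vstack([((g[:165,:,1]>70)&(g[:165,:,0]<25)&(g[:165,:,2]>100))])&(np.arange(640)[None]>285)&(np.arange(640)[None]<445)); 
for lo,hi in((0,60),(90,150)):
    mm=np.zeros(a.shape[:2],bool);mm[lo:hi,300:445]=1
    o=big(mm&(g[...,1]>70)&(g[...,0]<28)&(g[...,2]>100)); r=cv2.minAreaRect(P(o,32)); print('bar',r)
```

```text
cap@72 ((508.77099609375, -93.96858978271484), 64.97271728515625) ((508.77099609375, -93.96858978271484), 64.97271728515625)
[129 128 133 160 227 247 247 246 246 246 246 245 243 243 245 246 246 246
 246 246 246 246 246 246 245 246 246 246 246 246 246 246 246 245 242 242
 245 246 246 246 246 247 247 211 146 126 126 124 123 127]
[123 128 155 224 248 247 246 246 246 245 244 243 245 246 246 246 246 246
 246 246 246 246 246 246 246 246 246 246 246 246 246 246 246 247 241 205
 178 188 226 246 247 246 247 249 232 144  76]
plate ((509.6597595214844, -91.0679931640625), (102.4649658203125, 103.42046356201172), 0.05070680379867554) [[ 458.38153   -39.403126]
 [ 458.47308  -142.82353 ]
 [ 560.938    -142.73286 ]
 [ 560.84644   -39.312454]]
bar ((517.5612182617188, -20.843215942382812), (60.51222229003906, 42.579978942871094), 78.26172637939453)
bar ((587.7730712890625, -112.68418884277344), (43.20146942138672, 85.43095397949219), 78.27565002441406)
```

Run:
```python
from h import *
a=cv2.imread('pics/w2.png'); c=env.get_calibration('wrist');c['T']=np.load('w2T.npy')
g=cv2.cvtColor(a,cv2.COLOR_BGR2HSV)
def big(m):
    k,_=cv2.findContours(m.astype(np.uint8),cv2.RETR_EXTERNAL,cv2.CHAIN_APPROX_NONE); return max(k,key=cv2.contourArea)
roi=np.zeros(a.shape[:2],bool);roi[70:125,295:352]=1
P=lambda k,z:np.array([onz('wrist',u,v,z,c)[:2] for u,v in k[:,0]],np.float32)
w=big(roi&(g[...,2]>190)); print('cap@72',cv2.minEnclosingCircle(P(w,72)),cv2.fitEllipse(P(w,72)))
m=roi&(g[...,2]>190);print(w.min((0,1)),w.max((0,1)))
e=cv2.resize(a[20:165,270:445],None,fx=4,fy=4,interpolation=cv2.INTER_CUBIC); cv2.imwrite('pics/cap.png',e)
```

```text
cap@72 ((502.04730224609375, -94.65260314941406), 20.20008659362793) ((502.1137390136719, -94.50080871582031), (39.20314025878906, 39.3929443359375), 54.17799377441406)
[304  78] [343 119]
```

View pics/cap.png

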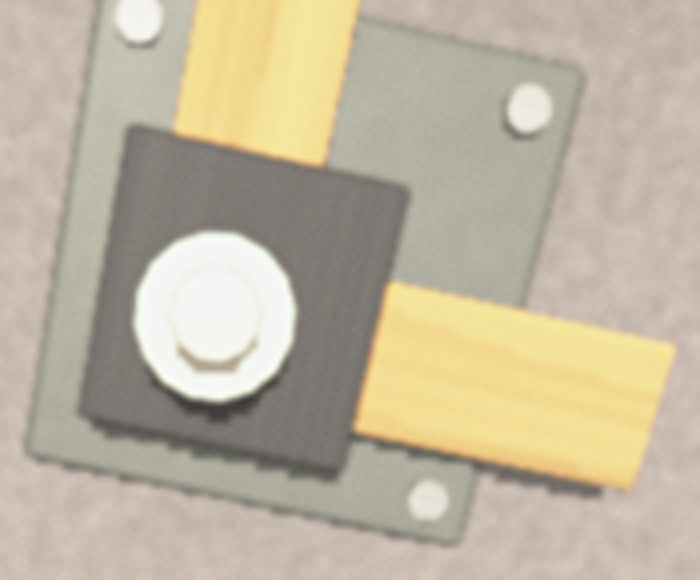

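Request:
{"op": "carry_out", "data": {"commands": [{"rx": 0, "ry": 0, "rz": 0, "tx": 8.7, "ty": 0.13, "tz": 2, "hand": 0.2}, {"rx": 0, "ry": 0, "rz": 0, "tx": 8.7, "ty": 0.13, "tz": 5, "hand": 0.2}, {"rx": 0, "ry": 0, "rz": 0, "tx": 8.7, "ty": 0.13, "tz": 9, "hand": 0.2}, {"rx": 0, "ry": 0, "rz": 0, "tx": 8.7, "ty": 0.13, "tz": 12, "hand": 0.2}, {"rx": 0, "ry": 0, "rz": 0, "tx": 8.7, "ty": 0.13, "tz": 14, "hand": 0.2}, {"rx": 0, "ry": 0, "rz": 0, "tx": 8.7, "ty": 0.13, "tz": 14.7, "hand": 0.2}, {"rx": 0, "ry": 0, "rz": 0, "tx": 8.7, "ty": 0.13, "tz": 14.7, "hand": 0.2}, {"rx": 0, "ry": 0, "rz": 0, "tx": 8.7, "ty": 0.13, "tz": 14.7, "hand": -0.7}, {"rx": 0, "ry": 0, "rz": 0, "tx": 8.7, "ty": 0.13, "tz": 14.7, "hand": -0.7}, {"rx": 0, "ry": 0, "rz": 0, "tx": 8.7, "ty": 0.13, "tz": 14.7, "hand": -0.7}], "grip_force": 15}}

```text
clock: 3.25
eef_pos: [502.7, -96.0, 94.1]
tool_rot: [[0.0, 1.0, 0.002], [1.0, -0.0, -0.001], [-0.001, 0.002, -1.0]]
contact_force: [0.6, -0.2, 0.3]
finger_gap: 32.5
finger_force: 0.0
```

Request:
{"op": "carry_out", "data": {"commands": [{"rx": 0, "ry": 0, "rz": 0, "tx": 0, "ty": 0, "tz": 0.1, "hand": -0.7}, {"rx": 0, "ry": 0, "rz": 0, "tx": 0, "ty": 0, "tz": 0.1, "hand": -0.7}, {"rx": 0, "ry": 0, "rz": 0, "tx": 0, "ty": 0, "tz": 0.1, "hand": -0.7}, {"rx": 0, "ry": 0, "rz": 0, "tx": 0, "ty": 0, "tz": 0.1, "hand": -0.7}]}}

```text
clock: 3.65
eef_pos: [502.4, -96.0, 92.2]
tool_rot: [[0.0, 1.0, 0.001], [1.0, -0.0, -0.0], [-0.0, 0.001, -1.0]]
contact_force: [-0.3, -0.8, 3.5]
finger_gap: 21.5
finger_force: 15.0
```

Run:
```python
from h import *
s=env.sense();print({k:np.round(s[k],2) for k in('eef_pos','finger_gap','finger_force','clock')})
```

```text
{'eef_pos': array([502.4 , -96.04,  92.19]), 'finger_gap': np.float64(21.49), 'finger_force': np.float64(15.0), 'clock': np.float64(3.65)}
```

Request:
{"op": "carry_out", "data": {"commands": [{"rx": 0, "ry": 0, "rz": 0, "tx": 0, "ty": 0, "tz": -3, "hand": -0.7}, {"rx": 0, "ry": 0, "rz": 0, "tx": 0, "ty": 0, "tz": -6, "hand": -0.7}, {"rx": 0, "ry": 0, "rz": 0, "tx": 4, "ty": -0.2, "tz": -8, "hand": -0.7}, {"rx": 0, "ry": 0, "rz": 0, "tx": 9, "ty": -0.4, "tz": -8, "hand": -0.7}, {"rx": 0, "ry": 0, "rz": 0, "tx": 14, "ty": -0.6, "tz": -8, "hand": -0.7}, {"rx": 0, "ry": 0, "rz": 0, "tx": 19, "ty": -0.8, "tz": -8, "hand": -0.7}, {"rx": 0, "ry": 0, "rz": 0, "tx": 24, "ty": -1.1, "tz": -8, "hand": -0.7}, {"rx": 0, "ry": 0, "rz": 0, "tx": 28.5, "ty": -1.4, "tz": -8, "hand": -0.7}, {"rx": 0, "ry": 0, "rz": 0, "tx": 32.5, "ty": -1.6, "tz": -7, "hand": -0.7}, {"rx": 0, "ry": 0, "rz": 0, "tx": 35.5, "ty": -1.6, "tz": -5, "hand": -0.7}]}}

```text
clock: 4.65
eef_pos: [485.9, 262.0, 142.7]
tool_rot: [[-0.002, 1.0, 0.002], [1.0, 0.002, 0.002], [0.002, 0.002, -1.0]]
contact_force: [0.4, -0.2, 0.2]
finger_gap: 21.5
finger_force: 15.0
```

Request:
{"op": "carry_out", "data": {"commands": [{"rx": 0, "ry": 0, "rz": 0, "tx": 0, "ty": 0, "tz": 1, "hand": -0.7}, {"rx": 0, "ry": 0, "rz": 0, "tx": 0, "ty": 0, "tz": 3, "hand": -0.7}, {"rx": 0, "ry": 0, "rz": 0, "tx": 0, "ty": 0, "tz": 3, "hand": -0.7}, {"rx": 0, "ry": 0, "rz": 0, "tx": 0, "ty": 0, "tz": 3, "hand": -0.7}]}}

```text
clock: 5.05
eef_pos: [485.9, 258.1, 111.4]
tool_rot: [[0.001, 1.0, -0.001], [1.0, -0.001, -0.001], [-0.001, -0.001, -1.0]]
contact_force: [0.5, 0.2, -0.5]
finger_gap: 21.4
finger_force: 15.0
```

Request:
{"op": "carry_out", "data": {"commands": [{"rx": 0, "ry": 0, "rz": 0, "tx": 0.05, "ty": 0.05, "tz": 2, "hand": -0.7}, {"rx": 0, "ry": 0, "rz": 0, "tx": 0.05, "ty": 0.05, "tz": 4, "hand": -0.7}, {"rx": 0, "ry": 0, "rz": 0, "tx": 0.05, "ty": 0.05, "tz": 4.8, "hand": -0.7}, {"rx": 0, "ry": 0, "rz": 0, "tx": 0.05, "ty": 0.05, "tz": 5.2, "hand": -0.7}, {"rx": 0, "ry": 0, "rz": 0, "tx": 0.05, "ty": 0.05, "tz": 5.2, "hand": -0.7}, {"rx": 0, "ry": 0, "rz": 0, "tx": 0.05, "ty": 0.05, "tz": 5.2, "hand": -0.7}]}}

```text
clock: 5.65
eef_pos: [487.2, 259.7, 60.9]
tool_rot: [[0.0, 1.0, 0.002], [1.0, -0.0, 0.001], [0.001, 0.002, -1.0]]
contact_force: [-0.4, -1.1, -0.0]
finger_gap: 21.9
finger_force: 15.0
```

Request:
{"op": "carry_out", "data": {"commands": [{"rx": 0, "ry": 0, "rz": 0, "tx": 0, "ty": 0, "tz": 0.15, "hand": -0.7}, {"rx": 0, "ry": 0, "rz": 0, "tx": 0, "ty": 0, "tz": 0.15, "hand": -0.7}, {"rx": 0, "ry": 0, "rz": 0, "tx": 0, "ty": 0, "tz": 0.15, "hand": -0.3}, {"rx": 0, "ry": 0, "rz": 0, "tx": 0, "ty": 0, "tz": 0.15, "hand": 0}, {"rx": 0, "ry": 0, "rz": 0, "tx": 0, "ty": 0, "tz": 0.15, "hand": 0}]}}

```text
clock: 6.15
eef_pos: [486.6, 259.7, 58.3]
tool_rot: [[-0.0, 1.0, 0.0], [1.0, 0.0, 0.0], [0.0, 0.0, -1.0]]
contact_force: [0.0, 0.3, -0.3]
finger_gap: 41.5
finger_force: 0.0
```

Request:
{"op": "carry_out", "data": {"commands": [{"rx": 0, "ry": 0, "rz": 0, "tx": 0, "ty": 0, "tz": -3, "hand": 0}, {"rx": 0, "ry": 0, "rz": 0, "tx": 0, "ty": 0, "tz": -8, "hand": 0}, {"rx": 0, "ry": 0, "rz": 0, "tx": -5, "ty": 0, "tz": -13, "hand": 0}, {"rx": 0, "ry": 0, "rz": 0, "tx": -10, "ty": 0, "tz": -18, "hand": 0}, {"rx": 0, "ry": 0, "rz": 0, "tx": -10, "ty": 0, "tz": -18, "hand": 0}, {"rx": 0, "ry": 0, "rz": 0, "tx": -10, "ty": 0, "tz": -18, "hand": 0}]}}

```text
clock: 6.75
eef_pos: [488.1, 157.3, 244.1]
tool_rot: [[0.004, 1.0, 0.009], [1.0, -0.004, 0.001], [0.001, 0.009, -1.0]]
contact_force: [0.4, 1.3, 0.8]
finger_gap: 43.8
finger_force: 0.0
```

Run:
```python
from h import *
c=env.get_calibration('wrist'); s=env.sense(); a=snap('wrist','w3'); print(s['eef_pos'],s['clock'])
u,v=map(int,proj('wrist',(486,260,30),c)); print(u,v)
cv2.imwrite('pics/capdish.png',cv2.resize(a[max(0,v-60):v+60,u-80:u+80],None,fx=2.5,fy=2.5,interpolation=2))
g=cv2.cvtColor(a,cv2.COLOR_BGR2HSV); print(g[v-40:v+40:2,u,2],proj('wrist',(486,260,60),c),proj('wrist',(486,260,38),c))
```

```text
[488.14607123 157.30980155 244.13549686] 6.75
317 86
[183 179 180 185 181 180 208 241 180 115 236 241 240 234 241 242 241 241
 241 241 241 241 242 239 152 164 225 242 237 160 159 166 223 212 240 148
 153 178 179 181] (np.float64(317.7660032557372), np.float64(84.02699418914924)) (np.float64(317.78855185808106), np.float64(85.73385531393617))
```

View pics/capdish.png

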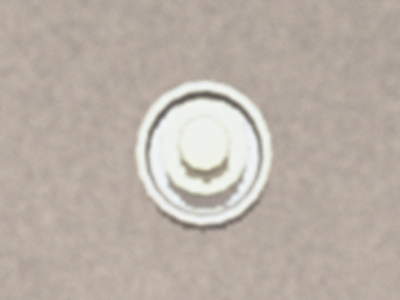

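The cap stands upright and centred in the dish. Now the rack view.

Request:
{"op": "carry_out", "data": {"commands": [{"rx": 0, "ry": 0, "rz": 0, "tx": -50, "ty": 1.7, "tz": -2.5, "hand": 0}, {"rx": 0, "ry": 0, "rz": 0, "tx": -50, "ty": 1.7, "tz": -2.5, "hand": 0}, {"rx": 0, "ry": 0, "rz": 0, "tx": -50, "ty": 1.7, "tz": -2.5, "hand": 0}, {"rx": 0, "ry": 0, "rz": 0, "tx": -50, "ty": 1.7, "tz": -2.5, "hand": 0}, {"rx": 0, "ry": 0, "rz": 0, "tx": -50, "ty": 1.7, "tz": -2.5, "hand": 0}, {"rx": 0, "ry": 0, "rz": 0, "tx": -50, "ty": 1.7, "tz": -2.5, "hand": 0}, {"rx": 0, "ry": 0, "rz": 0, "tx": -50, "ty": 1.7, "tz": -2.5, "hand": 0}, {"rx": 0, "ry": 0, "rz": 0, "tx": -50, "ty": 1.7, "tz": -2.5, "hand": 0}, {"rx": 0, "ry": 0, "rz": 0, "tx": -50, "ty": 1.7, "tz": -2.5, "hand": 0}, {"rx": 0, "ry": 0, "rz": 0, "tx": -50, "ty": 1.7, "tz": -2.5, "hand": 0}]}}

```text
clock: 7.8
eef_pos: [503.9, -340.4, 260.7]
tool_rot: [[-0.001, 1.0, -0.002], [1.0, 0.001, 0.002], [0.002, -0.002, -1.0]]
contact_force: [0.6, 0.3, 0.9]
finger_gap: 44.2
finger_force: 0.0
```

Request:
{"op": "carry_out", "data": {"commands": [{"rx": 0, "ry": 0, "rz": 0, "tx": 0, "ty": 0, "tz": 0, "hand": 0}, {"rx": 0, "ry": 0, "rz": 0, "tx": 0, "ty": 0, "tz": 0, "hand": 0}]}}

```text
clock: 8.0
eef_pos: [503.7, -339.3, 260.1]
tool_rot: [[0.001, 1.0, -0.003], [1.0, -0.001, 0.003], [0.003, -0.003, -1.0]]
contact_force: [-0.4, 0.6, 0.4]
finger_gap: 43.7
finger_force: 0.0
```

Run:
```python
from h import *
c=env.get_calibration('wrist'); s=env.sense(); a=snap('wrist','w4'); np.save('w4T.npy',c['T']); print(s['eef_pos'],s['tool_rot'].round(3),s['clock'])
p=[proj('wrist',q,c) for q in [(432,-271,100),(504,-274,100),(576,-276,100),(502.1,-94.6,60)]]; print(np.round(p))
g=cv2.cvtColor(a,cv2.COLOR_BGR2HSV)
cv2.imwrite('pics/rack.png',cv2.resize(a[0:230,190:480],None,fx=2.6,fy=2.6,interpolation=2))
```

```text
[ 503.68644156 -339.32895979  260.12498647] [[ 0.001  1.    -0.003]
 [ 1.    -0.001  0.003]
 [ 0.003 -0.003 -1.   ]] 8.0
[[250. 119.]
 [323. 122.]
 [394. 124.]
 [321. -71.]]
```

View pics/rack.png

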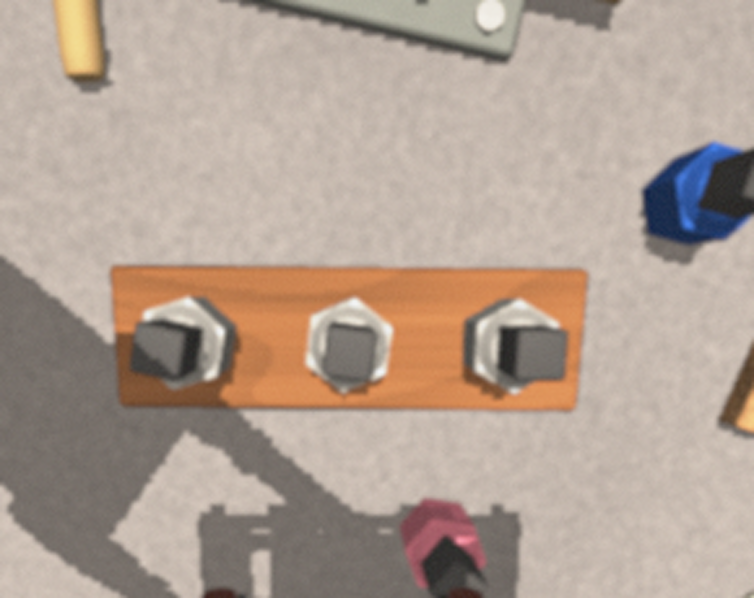

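Run:
```python
from h import *
a=cv2.imread('pics/w4.png'); c=env.get_calibration('wrist');c['T']=np.load('w4T.npy')
b=cv2.GaussianBlur(a,(3,3),0);g=cv2.cvtColor(b,cv2.COLOR_BGR2HSV)
P=lambda k,z:np.array([onz('wrist',u,v,z,c)[:2] for u,v in k[:,0]],np.float32)
def cs(m): 
    k,_=cv2.findContours(m.astype(np.uint8),cv2.RETR_EXTERNAL,cv2.CHAIN_APPROX_NONE); return max(k,key=cv2.contourArea)
R=np.zeros(a.shape[:2],bool);R[95:165,225:425]=1
hull=cv2.convexHull(cs(R&(g[...,1]>90)&(g[...,0]<20)))
r=cv2.minAreaRect(P(hull,12));print('rack',r)
for u0,u1 in((238,268),(310,338),(378,412)):
    M=np.zeros(a.shape[:2],bool);M[120:150,u0:u1]=1
    print(g[134,u0:u1,2])
    for lo in (60,66,72):
        m=M&(g[...,2]>lo)&(g[...,2]<115)&(g[...,1]<60)
        k=cs(m);r=cv2.minAreaRect(P(k,100));print(lo,np.round(r[0],1),np.round(r[1],1),round(r[2],1))
```

```text
rack ((505.5420837402344, -287.22283935546875), (68.6859359741211, 232.83181762695312), 89.58078002929688)
[119 112  98  81  71  73  84  97 108 115 118 119 119 120 120 120 121 121
 122 120 114  99  77  56  45  43  46  58  84 120]
60 [ 434.5 -286.4] [22.8 25.7] 82.3
66 [ 434.5 -286.4] [22.8 25.7] 82.3
72 [ 434.7 -286.5] [22.8 25.2] 82.3
[183 176 184 195 183 149 123 119 121 122 122 122 122 123 123 122 122 123
 123 123 122 120 118 124 144 166 175 180]
60 [ 504.7 -294.5] [ 8.6 17.4] 86.7
66 [ 504.7 -294.5] [ 8.6 17.4] 86.7
72 [ 504.7 -294.5] [ 8.6 17.4] 86.7
[192 206 195 148  90  54  44  44  46  52  69  93 111 119 120 120 119 119
 119 119 119 119 119 118 118 117 117 116 121 141 173 199 209 208]
60 [ 575.7 -288.3] [20.9 24.6] 90.0
66 [ 575.7 -288.3] [20.9 24.6] 90.0
72 [ 575.7 -288.3] [20.9 24.6] 90.0
```

Run:
```python
from h import *
a=cv2.imread('pics/w4.png'); c=env.get_calibration('wrist');c['T']=np.load('w4T.npy')
P=lambda k,z:np.array([onz('wrist',u,v,z,c)[:2] for u,v in k[:,0].astype(float)/4+np.array([[.0,.0]])],np.float32)
b=cv2.resize(a,None,fx=4,fy=4,interpolation=cv2.INTER_CUBIC);g=cv2.cvtColor(b,cv2.COLOR_BGR2HSV)
def cs(m): 
    m=cv2.morphologyEx(m.astype(np.uint8),cv2.MORPH_OPEN,np.ones((9,9)))
    k,_=cv2.findContours(m,cv2.RETR_EXTERNAL,cv2.CHAIN_APPROX_NONE); return max(k,key=cv2.contourArea)
out=[]
for u0,u1,v0,v1 in((236,270,118,152),(306,342,116,152),(376,414,116,152)):
    M=np.zeros(b.shape[:2],bool);M[v0*4:v1*4,u0*4:u1*4]=1
    m=M&(g[...,2]>86)&(g[...,2]<142)&(g[...,1]<55)
    k=cs(m);r=cv2.minAreaRect(P(k,100));print(np.round(r[0],1),np.round(r[1],1),round(r[2],1))
    t=b[v0*4:v1*4,u0*4:u1*4].copy(); cv2.drawContours(t,[k-np.array([u0*4,v0*4])],-1,(0,255,0),1); out.append(cv2.resize(t,(260,260)))
cv2.imwrite('pics/tops.png',np.hstack(out))
```

```text
[ 431.3 -285.1] [16.3 19.2] 73.0
[ 505.4 -288.6] [24.  21.1] 85.4
[ 576.3 -288.9] [26.  23.2] 0.1
```

View pics/tops.png

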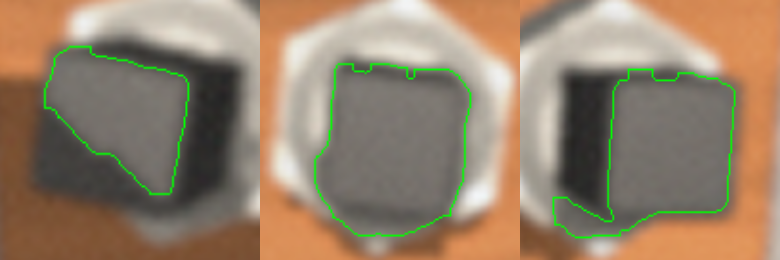

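The middle and right top faces are clean, and the left one is half in shadow. I read their corners off the tiles.

Run:
```python
from h import *
c=env.get_calibration('wrist');c['T']=np.load('w4T.npy')
T=[((236,118),(260/34,)*2,[(62,42),(188,76),(165,205),(35,180)]),((306,116),(260/36,)*2,[(73,65),(208,78),(192,212),(63,197)]),((376,116),(260/38,260/36),[(92,80),(217,85),(207,212),(87,212)])]
for o,s,q in T:
    p=np.array([onz('wrist',o[0]+x/s[0]-.4,o[1]+y/s[1]-.4,100,c)[:2] for x,y in q])
    e=np.roll(p,-1,0)-p; an=np.degrees(np.arctan2(e[:,1],e[:,0])); an=(an+45)%90-45
    print(p.mean(0).round(1),np.linalg.norm(e,axis=1).round(1),an.round(1))
```

```text
[ 430.8 -285.8] [16.8 17.3 17.4 18.5] [-15.  -13.5 -10.9 -15.3]
[ 505.6 -286.5] [18.8 18.6 18.4 18.2] [-5.4 -6.3 -6.6 -4.8]
[ 580.  -287.7] [18.4 17.5 17.9 18.2] [-2.1 -0.3  0.   1.2]
```

Request:
{"op": "carry_out", "data": {"commands": [{"rx": 0, "ry": 0, "rz": 5.8, "tx": 4, "ty": 0.2, "tz": 3, "hand": 0}, {"rx": 0, "ry": 0, "rz": 5.8, "tx": 5.3, "ty": 0.2, "tz": 7, "hand": 0}, {"rx": 0, "ry": 0, "rz": 5.8, "tx": 5.3, "ty": 0.2, "tz": 11, "hand": 0}, {"rx": 0, "ry": 0, "rz": 5.8, "tx": 5.3, "ty": 0.2, "tz": 13, "hand": 0}, {"rx": 0, "ry": 0, "rz": 5.8, "tx": 5.3, "ty": 0.2, "tz": 13, "hand": 0}, {"rx": 0, "ry": 0, "rz": 5.8, "tx": 5.3, "ty": 0.2, "tz": 13, "hand": 0}], "grip_force": 40}}

```text
clock: 8.65
eef_pos: [506.0, -285.0, 133.9]
tool_rot: [[0.099, 0.995, 0.001], [0.995, -0.099, -0.0], [0.0, 0.001, -1.0]]
contact_force: [0.2, -0.5, 0.4]
finger_gap: 43.7
finger_force: 0.0
```

Now descend to TCP z of about 75 and grip.

Request:
{"op": "carry_out", "data": {"commands": [{"rx": 0, "ry": 0, "rz": 0, "tx": -0.1, "ty": 0, "tz": 2, "hand": 0}, {"rx": 0, "ry": 0, "rz": 0, "tx": -0.1, "ty": 0, "tz": 4, "hand": 0}, {"rx": 0, "ry": 0, "rz": 0, "tx": -0.1, "ty": 0, "tz": 5.7, "hand": 0}, {"rx": 0, "ry": 0, "rz": 0, "tx": -0.1, "ty": 0, "tz": 5.7, "hand": 0}, {"rx": 0, "ry": 0, "rz": 0, "tx": -0.1, "ty": 0, "tz": 5.7, "hand": -0.7}, {"rx": 0, "ry": 0, "rz": 0, "tx": -0.1, "ty": 0, "tz": 5.7, "hand": -0.7}, {"rx": 0, "ry": 0, "rz": 0, "tx": -0.1, "ty": 0, "tz": 5.7, "hand": -0.7}, {"rx": 0, "ry": 0, "rz": 0, "tx": -0.1, "ty": 0, "tz": 5.7, "hand": -0.7}, {"rx": 0, "ry": 0, "rz": 0, "tx": -0.1, "ty": 0, "tz": 5.7, "hand": -0.7}]}}

```text
clock: 9.55
eef_pos: [506.0, -287.8, 77.7]
tool_rot: [[0.101, 0.995, 0.002], [0.995, -0.101, -0.001], [-0.001, 0.002, -1.0]]
contact_force: [-0.5, 0.5, 6.0]
finger_gap: 20.1
finger_force: 39.9
```

Request:
{"op": "carry_out", "data": {"commands": [{"rx": 0, "ry": 0, "rz": 0, "tx": 0, "ty": 0, "tz": -3, "hand": -0.7}, {"rx": 0, "ry": 0, "rz": 0, "tx": 0, "ty": 0, "tz": -7, "hand": -0.7}, {"rx": 0, "ry": 0, "rz": 2, "tx": 3, "ty": -0.3, "tz": -8, "hand": -0.7}, {"rx": 0, "ry": 0, "rz": 5.9, "tx": 8, "ty": -1, "tz": -8, "hand": -0.7}, {"rx": 0, "ry": 0, "rz": 5.9, "tx": 13, "ty": -1.7, "tz": -8, "hand": -0.7}, {"rx": 0, "ry": 0, "rz": 5.9, "tx": 17, "ty": -2.2, "tz": -8, "hand": -0.7}, {"rx": 0, "ry": 0, "rz": 5.9, "tx": 19, "ty": -2.35, "tz": -8, "hand": -0.7}, {"rx": 0, "ry": 0, "rz": 5.9, "tx": 19, "ty": -2.35, "tz": -8, "hand": -0.7}, {"rx": 0, "ry": 0, "rz": 5.9, "tx": 19, "ty": -2.35, "tz": -8, "hand": -0.7}]}}

```text
clock: 10.45
eef_pos: [501.0, -96.1, 155.6]
tool_rot: [[0.202, 0.979, -0.001], [0.979, -0.202, -0.0], [-0.001, -0.001, -1.0]]
contact_force: [0.7, -0.4, -2.3]
finger_gap: 19.8
finger_force: 40.0
```

Run:
```python
from h import *
s=env.sense();print({k:np.round(s[k],3) for k in('eef_pos','tool_rot','finger_gap','contact_force','moment','clock')})
```

```text
{'eef_pos': array([501.027, -96.053, 155.593]), 'tool_rot': array([[ 0.202,  0.979, -0.001],
       [ 0.979, -0.202, -0.   ],
       [-0.001, -0.001, -1.   ]]), 'finger_gap': np.float64(19.758), 'contact_force': array([ 0.739, -0.438, -2.32 ]), 'moment': array([-0.111,  0.074, -0.019]), 'clock': np.float64(10.45)}
```

Request:
{"op": "carry_out", "data": {"commands": [{"rx": 0, "ry": 0, "rz": 0, "tx": 0.04, "ty": 0.08, "tz": 0.5, "hand": -0.7}, {"rx": 0, "ry": 0, "rz": 0, "tx": 0.04, "ty": 0.08, "tz": 1.2, "hand": -0.7}, {"rx": 0, "ry": 0, "rz": 0, "tx": 0.04, "ty": 0.08, "tz": 2, "hand": -0.7}, {"rx": 0, "ry": 0, "rz": 0, "tx": 0.04, "ty": 0.08, "tz": 2.6, "hand": -0.7}, {"rx": 0, "ry": 0, "rz": 0, "tx": 0.04, "ty": 0.08, "tz": 3, "hand": -0.7}, {"rx": 0, "ry": 0, "rz": 0, "tx": 0.04, "ty": 0.08, "tz": 3.3, "hand": -0.7}, {"rx": 0, "ry": 0, "rz": 0, "tx": 0.04, "ty": 0.08, "tz": 3.3, "hand": -0.7}]}}

```text
clock: 11.15
eef_pos: [501.6, -96.1, 125.6]
tool_rot: [[0.203, 0.979, 0.0], [0.979, -0.203, -0.001], [-0.001, 0.0, -1.0]]
contact_force: [-7.7, 0.9, 10.0]
finger_gap: 19.7
finger_force: 40.0
```

Request:
{"op": "carry_out", "data": {"commands": [{"rx": 0, "ry": 0, "rz": 0, "tx": 0, "ty": -0.08, "tz": 0, "hand": -0.7}, {"rx": 0, "ry": 0, "rz": 0, "tx": 0, "ty": -0.12, "tz": 0.1, "hand": -0.7}, {"rx": 0, "ry": 0, "rz": 0, "tx": 0, "ty": -0.12, "tz": 0.25, "hand": -0.7}, {"rx": 0, "ry": 0, "rz": 0, "tx": 0, "ty": -0.12, "tz": 0.25, "hand": -0.7}]}}

```text
clock: 11.55
eef_pos: [501.4, -96.0, 125.6]
tool_rot: [[0.203, 0.979, 0.004], [0.979, -0.203, -0.002], [-0.001, 0.004, -1.0]]
contact_force: [-8.0, 0.8, 19.0]
finger_gap: 19.9
finger_force: 40.0
```

Request:
{"op": "carry_out", "data": {"commands": [{"rx": 0, "ry": 0, "rz": 0, "tx": 0, "ty": 0, "tz": -0.5, "hand": -0.7}, {"rx": 0, "ry": 0, "rz": 0, "tx": 0, "ty": 0, "tz": -0.5, "hand": -0.7}, {"rx": 0, "ry": 0, "rz": 0, "tx": 0, "ty": 0, "tz": -0.5, "hand": -0.7}]}}

```text
clock: 11.85
eef_pos: [501.1, -95.7, 125.7]
tool_rot: [[0.203, 0.979, 0.001], [0.979, -0.203, -0.0], [-0.0, 0.001, -1.0]]
contact_force: [-0.3, -0.2, 2.6]
finger_gap: 19.9
finger_force: 40.0
```

Run:
```python
from h import *
s=env.sense();print({k:np.round(s[k],3) for k in('eef_pos','tool_rot','finger_gap','contact_force','moment','clock')})
```

```text
{'eef_pos': array([501.139, -95.717, 125.707]), 'tool_rot': array([[ 0.203,  0.979,  0.001],
       [ 0.979, -0.203, -0.   ],
       [-0.   ,  0.001, -1.   ]]), 'finger_gap': np.float64(19.866), 'contact_force': array([-0.338, -0.208,  2.599]), 'moment': array([-0.09 ,  0.069, -0.037]), 'clock': np.float64(11.85)}
```

Request:
{"op": "carry_out", "data": {"commands": [{"rx": 0, "ry": 0, "rz": 0, "tx": 0, "ty": 0.2, "tz": 0, "hand": -0.7}, {"rx": 0, "ry": 0, "rz": 0, "tx": 0, "ty": 0.2, "tz": 0, "hand": -0.7}, {"rx": 0, "ry": 0, "rz": 0, "tx": 0, "ty": 0.2, "tz": 0, "hand": -0.7}]}}

```text
clock: 12.15
eef_pos: [502.5, -96.0, 125.6]
tool_rot: [[0.203, 0.979, -0.001], [0.979, -0.203, 0.0], [-0.0, -0.001, -1.0]]
contact_force: [-4.0, 0.1, 5.3]
finger_gap: 20.3
finger_force: 40.0
```

Run:
```python
from h import *
s=env.sense();print({k:np.round(s[k],3) for k in('eef_pos','tool_rot','finger_gap','contact_force','moment','clock')})
```

```text
{'eef_pos': array([502.536, -95.95 , 125.65 ]), 'tool_rot': array([[ 0.203,  0.979, -0.001],
       [ 0.979, -0.203,  0.   ],
       [-0.   , -0.001, -1.   ]]), 'finger_gap': np.float64(20.313), 'contact_force': array([-4.013,  0.112,  5.302]), 'moment': array([ 0.086,  1.077, -0.038]), 'clock': np.float64(12.15)}
```

Hard stop at TCP z 125.65, which puts the mouth 20 mm above the plate. It slides there freely, so this key does not fit. I'm returning it to the middle post.

Request:
{"op": "carry_out", "data": {"commands": [{"rx": 0, "ry": 0, "rz": 0, "tx": 0, "ty": -0.1, "tz": -1.5, "hand": -0.7}, {"rx": 0, "ry": 0, "rz": 0, "tx": 0, "ty": -0.1, "tz": -3, "hand": -0.7}, {"rx": 0, "ry": 0, "rz": 0, "tx": -4, "ty": 0.7, "tz": -3, "hand": -0.7}, {"rx": 0, "ry": 0, "rz": -5.9, "tx": -9, "ty": 2, "tz": -3, "hand": -0.7}, {"rx": 0, "ry": 0, "rz": -5.9, "tx": -14, "ty": 3.2, "tz": -3, "hand": -0.7}, {"rx": 0, "ry": 0, "rz": -5.9, "tx": -17.5, "ty": 4, "tz": -3, "hand": -0.7}, {"rx": 0, "ry": 0, "rz": -5.9, "tx": -18.7, "ty": 4.24, "tz": -2.5, "hand": -0.7}, {"rx": 0, "ry": 0, "rz": -5.9, "tx": -18.7, "ty": 4.24, "tz": -1, "hand": -0.7}, {"rx": 0, "ry": 0, "rz": -5.9, "tx": -18.7, "ty": 4.24, "tz": 0.5, "hand": -0.7}, {"rx": 0, "ry": 0, "rz": -5.9, "tx": -18.7, "ty": 4.24, "tz": 0.5, "hand": -0.7}]}}

```text
clock: 13.15
eef_pos: [505.4, -285.2, 116.6]
tool_rot: [[0.099, 0.995, -0.005], [0.995, -0.099, 0.004], [0.003, -0.005, -1.0]]
contact_force: [-0.2, 0.5, -2.9]
finger_gap: 19.7
finger_force: 40.0
```

Request:
{"op": "carry_out", "data": {"commands": [{"rx": 0, "ry": 0, "rz": 0, "tx": 0, "ty": 0, "tz": 0, "hand": -0.7}, {"rx": 0, "ry": 0, "rz": 0, "tx": 0, "ty": 0, "tz": 0, "hand": -0.7}]}}

```text
clock: 13.35
eef_pos: [506.9, -286.8, 121.2]
tool_rot: [[0.1, 0.995, 0.001], [0.995, -0.1, -0.0], [-0.0, 0.001, -1.0]]
contact_force: [-0.5, 0.5, -2.2]
finger_gap: 19.8
finger_force: 40.0
```

Request:
{"op": "carry_out", "data": {"commands": [{"rx": 0, "ry": 0, "rz": 0, "tx": -0.11, "ty": -0.08, "tz": 1, "hand": -0.7}, {"rx": 0, "ry": 0, "rz": 0, "tx": -0.11, "ty": -0.08, "tz": 2.2, "hand": -0.7}, {"rx": 0, "ry": 0, "rz": 0, "tx": -0.11, "ty": -0.08, "tz": 3.2, "hand": -0.7}, {"rx": 0, "ry": 0, "rz": 0, "tx": -0.11, "ty": -0.08, "tz": 4, "hand": -0.7}, {"rx": 0, "ry": 0, "rz": 0, "tx": -0.11, "ty": -0.08, "tz": 4.35, "hand": -0.7}, {"rx": 0, "ry": 0, "rz": 0, "tx": -0.11, "ty": -0.08, "tz": 4.45, "hand": -0.7}, {"rx": 0, "ry": 0, "rz": 0, "tx": -0.11, "ty": -0.08, "tz": 4.45, "hand": -0.7}]}}

```text
clock: 14.05
eef_pos: [505.2, -288.6, 77.6]
tool_rot: [[0.101, 0.995, -0.0], [0.995, -0.101, 0.0], [0.0, -0.0, -1.0]]
contact_force: [-5.0, 3.4, 8.0]
finger_gap: 19.6
finger_force: 40.0
```

Request:
{"op": "carry_out", "data": {"commands": [{"rx": 0, "ry": 0, "rz": 0, "tx": 0, "ty": 0, "tz": 0, "hand": -0.2}, {"rx": 0, "ry": 0, "rz": 0, "tx": 0, "ty": 0, "tz": 0, "hand": 0}, {"rx": 0, "ry": 0, "rz": 0, "tx": 0, "ty": 0, "tz": 0, "hand": 0}, {"rx": 0, "ry": 0, "rz": 0, "tx": 0, "ty": 0, "tz": -3, "hand": 0}, {"rx": 0, "ry": 0, "rz": 0, "tx": 0, "ty": 0, "tz": -7, "hand": 0}, {"rx": 0, "ry": 0, "rz": 4, "tx": -0.2, "ty": -3.5, "tz": -7, "hand": 0}, {"rx": 0, "ry": 0, "rz": 8.2, "tx": -0.57, "ty": -7.42, "tz": -7, "hand": 0}, {"rx": 0, "ry": 0, "rz": 8.2, "tx": -0.57, "ty": -7.42, "tz": -7, "hand": 0}, {"rx": 0, "ry": 0, "rz": 8.2, "tx": -0.57, "ty": -7.42, "tz": -7, "hand": 0}, {"rx": 0, "ry": 0, "rz": 8.2, "tx": -0.57, "ty": -7.42, "tz": -7, "hand": 0}]}}

```text
clock: 15.05
eef_pos: [431.9, -287.0, 146.2]
tool_rot: [[0.241, 0.97, 0.001], [0.97, -0.241, -0.0], [0.0, 0.001, -1.0]]
contact_force: [-0.4, -0.7, 0.7]
finger_gap: 43.9
finger_force: 0.0
```

Run:
```python
from h import *
c=env.get_calibration('wrist'); s=env.sense(); a=snap('wrist','w5'); print(s['eef_pos'],s['tool_rot'].round(3))
print([np.round(proj('wrist',q,c)) for q in [(430.8,-285.8,100),(505.6,-286.5,100),(580,-287.7,100)]])
cv2.imwrite('pics/w5c.png',cv2.resize(a,None,fx=1.2,fy=1.2))
```

```text
[ 431.8979559  -286.99644607  146.15943784] [[ 0.241  0.97   0.001]
 [ 0.97  -0.241 -0.   ]
 [ 0.     0.001 -1.   ]]
[array([320., 223.]), array([428., 199.]), array([540., 175.])]
```

View pics/w5c.png

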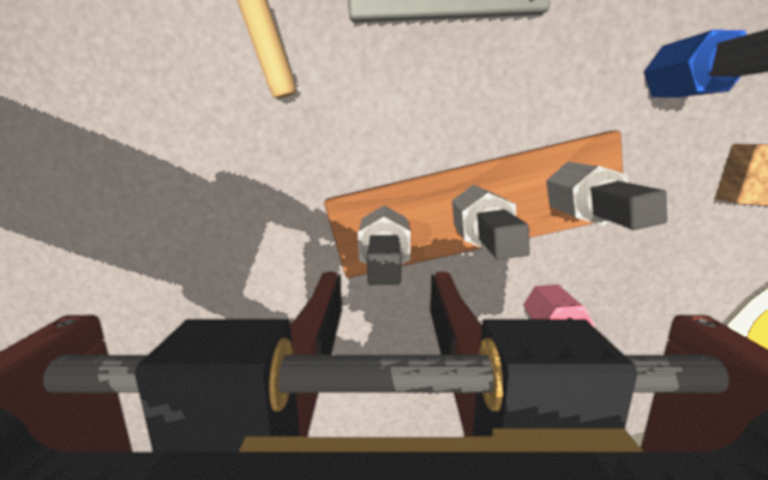

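Middle key back on its post, upright; left key (321,223) is squarely between the fingers. Descend and grip.

Request:
{"op": "carry_out", "data": {"commands": [{"rx": 0, "ry": 0, "rz": 0, "tx": 0, "ty": -0.08, "tz": 3, "hand": 0}, {"rx": 0, "ry": 0, "rz": 0, "tx": 0, "ty": -0.08, "tz": 5, "hand": 0}, {"rx": 0, "ry": 0, "rz": 0, "tx": 0, "ty": -0.08, "tz": 6.9, "hand": 0}, {"rx": 0, "ry": 0, "rz": 0, "tx": 0, "ty": -0.08, "tz": 6.9, "hand": 0}, {"rx": 0, "ry": 0, "rz": 0, "tx": 0, "ty": -0.08, "tz": 6.9, "hand": -0.7}, {"rx": 0, "ry": 0, "rz": 0, "tx": 0, "ty": -0.08, "tz": 6.9, "hand": -0.7}, {"rx": 0, "ry": 0, "rz": 0, "tx": 0, "ty": -0.08, "tz": 6.9, "hand": -0.7}, {"rx": 0, "ry": 0, "rz": 0, "tx": 0, "ty": -0.08, "tz": 6.9, "hand": -0.7}, {"rx": 0, "ry": 0, "rz": 0, "tx": 0, "ty": -0.08, "tz": 6.9, "hand": -0.7}]}}

```text
clock: 16.0
eef_pos: [431.0, -287.1, 78.4]
tool_rot: [[0.242, 0.97, 0.002], [0.97, -0.242, -0.001], [-0.001, 0.002, -1.0]]
contact_force: [0.8, -1.1, 3.5]
finger_gap: 20.0
finger_force: 40.0
```

Request:
{"op": "carry_out", "data": {"commands": [{"rx": 0, "ry": 0, "rz": 0, "tx": 0, "ty": 0, "tz": -3, "hand": -0.7}, {"rx": 0, "ry": 0, "rz": 0, "tx": 0, "ty": 0, "tz": -7, "hand": -0.7}, {"rx": 0, "ry": 0, "rz": -1, "tx": 3, "ty": 0.3, "tz": -8, "hand": -0.7}, {"rx": 0, "ry": 0, "rz": -2.3, "tx": 8, "ty": 0.9, "tz": -8, "hand": -0.7}, {"rx": 0, "ry": 0, "rz": -2.3, "tx": 13, "ty": 1.5, "tz": -8, "hand": -0.7}, {"rx": 0, "ry": 0, "rz": -2.3, "tx": 18, "ty": 2, "tz": -8, "hand": -0.7}, {"rx": 0, "ry": 0, "rz": -2.3, "tx": 20.2, "ty": 2.22, "tz": -7.8, "hand": -0.7}, {"rx": 0, "ry": 0, "rz": -2.3, "tx": 20.2, "ty": 2.22, "tz": -7.8, "hand": -0.7}, {"rx": 0, "ry": 0, "rz": -2.3, "tx": 20.2, "ty": 2.22, "tz": -7.8, "hand": -0.7}, {"rx": 0, "ry": 0, "rz": -2.3, "tx": 20.2, "ty": 2.22, "tz": -7.8, "hand": -0.7}]}}

```text
clock: 17.0
eef_pos: [500.4, -97.0, 154.8]
tool_rot: [[0.204, 0.979, -0.001], [0.979, -0.204, -0.0], [-0.001, -0.001, -1.0]]
contact_force: [0.4, -0.4, -2.4]
finger_gap: 19.8
finger_force: 40.0
```

Request:
{"op": "carry_out", "data": {"commands": [{"rx": 0, "ry": 0, "rz": 0, "tx": 0.14, "ty": 0.12, "tz": 0.5, "hand": -0.7}, {"rx": 0, "ry": 0, "rz": 0, "tx": 0.14, "ty": 0.12, "tz": 1.2, "hand": -0.7}, {"rx": 0, "ry": 0, "rz": 0, "tx": 0.14, "ty": 0.12, "tz": 2, "hand": -0.7}, {"rx": 0, "ry": 0, "rz": 0, "tx": 0.14, "ty": 0.12, "tz": 2.6, "hand": -0.7}, {"rx": 0, "ry": 0, "rz": 0, "tx": 0.14, "ty": 0.12, "tz": 3, "hand": -0.7}, {"rx": 0, "ry": 0, "rz": 0, "tx": 0.14, "ty": 0.12, "tz": 3.3, "hand": -0.7}, {"rx": 0, "ry": 0, "rz": 0, "tx": 0.14, "ty": 0.12, "tz": 3.3, "hand": -0.7}]}}

```text
clock: 17.7
eef_pos: [502.1, -94.9, 121.6]
tool_rot: [[0.203, 0.979, -0.001], [0.979, -0.203, 0.0], [0.0, -0.001, -1.0]]
contact_force: [0.0, 0.9, -2.9]
finger_gap: 19.7
finger_force: 40.0
```

It passed the nut top with no force, so this is the fitting key. Seating it.

Request:
{"op": "carry_out", "data": {"commands": [{"rx": 0, "ry": 0, "rz": 0, "tx": -0.05, "ty": 0, "tz": 0.5, "hand": -0.7}, {"rx": 0, "ry": 0, "rz": 0, "tx": -0.05, "ty": 0, "tz": 0.9, "hand": -0.7}, {"rx": 0, "ry": 0, "rz": 0, "tx": -0.05, "ty": 0, "tz": 1.3, "hand": -0.7}, {"rx": 0, "ry": 0, "rz": 0, "tx": -0.05, "ty": 0, "tz": 1.6, "hand": -0.7}, {"rx": 0, "ry": 0, "rz": 0, "tx": -0.05, "ty": 0, "tz": 1.6, "hand": -0.7}, {"rx": 0, "ry": 0, "rz": 0, "tx": -0.05, "ty": 0, "tz": 1.6, "hand": -0.7}]}}

```text
clock: 18.3
eef_pos: [502.2, -95.4, 106.4]
tool_rot: [[0.203, 0.979, 0.0], [0.979, -0.203, -0.0], [0.0, 0.0, -1.0]]
contact_force: [-0.6, 0.9, 0.1]
finger_gap: 19.9
finger_force: 40.0
```

Run:
```python
from h import *
s=env.sense();print({k:np.round(s[k],3) for k in('eef_pos','tool_rot','finger_force','contact_force','moment','joint_velocities','clock')})
a=snap('scene','s2');cv2.imwrite('pics/s2c.png',cv2.resize(a[110:290,60:420],None,fx=2.2,fy=2.2,interpolation=2))
```

```text
{'eef_pos': array([502.184, -95.392, 106.413]), 'tool_rot': array([[ 0.203,  0.979,  0.   ],
       [ 0.979, -0.203, -0.   ],
       [ 0.   ,  0.   , -1.   ]]), 'finger_force': np.float64(39.994), 'contact_force': array([-0.613,  0.941,  0.1  ]), 'moment': array([ 0.033,  0.367, -0.007]), 'joint_velocities': array([ 0.001, -0.   , -0.   ,  0.001, -0.002, -0.001]), 'clock': np.float64(18.3)}
```

View pics/s2c.png

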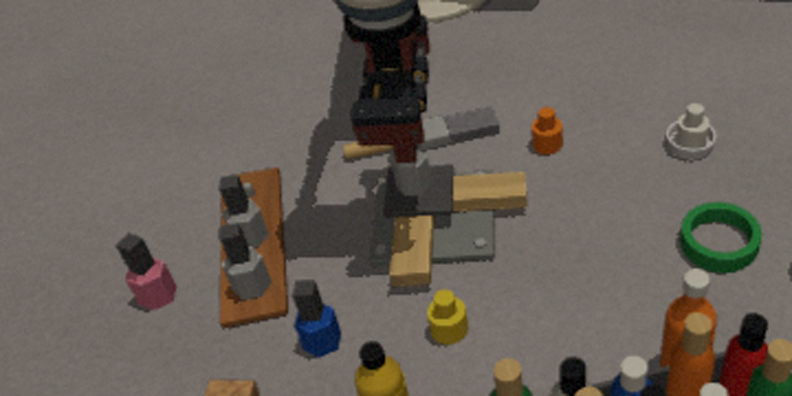

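The key is seated at the expected height, with its weight on the plate. The cap stands in the dish, and the other two keys are upright on their posts.

```bash
python3 -c "
from cell import env
print(env.finish_job())"
```

```text
the job is handed in; nothing more can be done
None
```

I handed the job in, with no verdict returned: the cap stands in the dish, the key from the left post is fully down on the nut and still gripped at 40 N, and the middle key didn't fit and is back on its post; the third key was never moved or tried.

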